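# Put the painter's bench back in order

## Task

Clear the painter's bench: the small roll of tape goes over the dowel of its stand, the brush lies flat in the long tray, the amber bottle stands in either bay of the two-bay crate, and the loose ochre paint jar goes in the three-bay jar rack. Somebody has stood the bottle in one of the jar rack's bays, so it has to come out before the jar can have that place; the two jars already in the rack stay where they are. The jars and the bottle are glass: stand them down upright and gently, without dropping them.

Things in the scene. Friction and masses are not known exactly. Their poses are not given: they have to be found in the camera images.
- jar_rack: low plywood rack, fixed, 84 (x) x 240 (y) x 30 mm tall; three open-topped square bays 72 x 72 mm in a row along its y axis, centres at y = -78, 0 and +78 mm, dividers and walls 6 mm thick and 30 mm high, bay floors 6 mm above its underside. Origin: centre of its underside; z up. At the start two bays hold jars and the third the bottle.
- bottle_crate: small light-wood crate, fixed, 162 (x) x 84 (y) x 40 mm tall; two open-topped square bays 72 x 72 mm side by side along its x axis, centres at x = -39 and +39 mm, walls 6 mm thick and 40 mm high, floors 6 mm above its underside. Empty at the start. Origin: centre of its underside; z up.
- brush_tray: long shallow white enamelled tray with a dark rim, fixed, 92 (x) x 240 (y) x 18 mm tall (20 mm with the rim), walls 6 mm, inside 80 x 228 mm, floor 6 mm thick. Empty at the start. Origin: centre of its underside; long side along its y axis, z up.
- tape_stand: round wooden foot 90 mm across and 12 mm tall, fixed, with an upright dowel 12 mm thick in its middle whose top is 57 mm above the underside. Origin: centre of its underside; z up along the dowel.
- jar_a: squat paint jar, clear glass filled with ochre paint, white screw cap: 56 mm across, 70 mm tall (cap: the top 16 mm, 54 mm across). Origin: centre of its underside; z up along the jar. It starts in a bay of the jar rack, and stays there.
- jar_b: squat paint jar, clear glass filled with ochre paint, white screw cap: 56 mm across, 70 mm tall (cap: the top 16 mm, 54 mm across). Origin: centre of its underside; z up along the jar. It starts in a bay of the jar rack, and stays there.
- jar_c: squat paint jar, clear glass filled with ochre paint, white screw cap: 56 mm across, 70 mm tall (cap: the top 16 mm, 54 mm across). Origin: centre of its underside; z up along the jar. It starts standing on the bench, and belongs in the bay of the jar rack that the bottle has taken.
- bottle: amber glass bottle with paper label and black cap: body 50 mm across up to 68 mm, then a shoulder, cap 28 mm across, 105 mm tall in all. Origin: centre of its underside; z up along the bottle. It starts in one bay of the jar rack, where it does not belong.
- tape: small roll of cream tape lying flat on the bench: 56 mm across, hole 30 mm across, 24 mm tall. Origin: centre of its underside; z along the axis of the hole.
- brush: flat paint brush lying on the bench, 190 mm long, 14 mm thick. Its x axis runs from handle to bristles: handle end at x = -105 mm, steel ferrule (40 mm wide) from x = 10 to 40 mm, dark bristles (38 mm wide) to x = 85 mm. Origin: on its underside, in the handle's neck close to the balance point; the wooden handle is 18 mm wide from x = -35 to 10 mm. z up.

How it is judged:
By the outcome, as a careful person would: the job done as asked, in the order asked, and still so for the second after the job is handed in, with the robot touching nothing.
It also fails if it takes over 112 s, if anything falls off the work surface, if the arm or the gripper's body presses on something with over 40 N, if the wrist force passes 120 N, or if a joint passes its speed limit or range.

## Robot

A 6-joint arm with a two-finger parallel gripper is mounted at the origin on the work surface. World frame = base frame: x ahead of the robot, y to its left, z up, the work surface at z = 0. Lengths are in mm, angles in rad, forces in N, time in s.
With the tool pointing down it reaches from about 350 to 875 mm from the base axis. Payload 15.5 kg.
Tool frame: the origin (TCP) lies at the very end of the fingers, on their centre line; the grasp point (between the pads) lies 19 mm behind it; z points along the fingers, y is the line along which they close (so a half turn about z gives the same grasp; the last joint's range is limited). The gripper opens to 85 mm and grips with 20 to 120 N. Pads are 22 mm wide; open, the fingers measure 114 mm over their backs; the gripper's body (76 mm by 85 mm) begins 54 mm behind the grasp point. The pads swing forward as they close: fully open they stand 13 mm farther back than shut.
Start: joints at [1.127, 0.494, 1.345, -0, 1.302, -0.096], TCP at [213.014, 587.581, 231.277] pointing down, gripper open.
Joint ranges: [-2.91, 2.91], [-0.82, 2.16], [0.22, 2.67], [-1.22, 4.37], [0.12, 2.79], [-3.08, 3.08]. Speed limits (rad/s): [1.89, 1.89, 2.57, 3.01, 3.01, 3.01].

## Interface

Orientations are given as a unit quaternion [w, x, y, z].
In Python, from cell import ctrl, snapshot, get_calibration, job gives the robot as it stands.
- The arm moves only by the tool drive_tool, never from a script. Its argument "motion" is one flat list of numbers, 6 for each row, row after row: the shift along the tool's x, y, z normalised to -1 to 1, where 1 is 300 mm, then the turn, a rotation vector about the tool's x, y, z normalised to -1 to 1, where 1 is 360 degrees. A call has 1 to 12 rows; each row shifts and turns the commanded pose from where the row before left it, along the tool's axes as they then stand; what a row does not reach is not made up. A row lasts 1/8 s, in which the tool goes at most 62.5 mm and 10.7 degrees, less where a joint would pass 70% of its speed; a pose out of reach is approached as far as the arm can. A call with a number of a shift or a turn outside -1 to 1 is refused whole. A call with a gripper value outside its range is refused whole. "grip" is the gripper's target within -1 to 1 (shut at 1, half-way at 0, fully open at -1), set as the call begins (left out, the last holds). The fingers move at their own pace and stop on an object; the grip force is fixed at half the most. Time passes only in rows, so rows that do not move let the fingers close. It gives the time, the measured TCP pose, the force, the opening and the grip force at its end, in the units of the state.
- ctrl.state(): the state, without advancing time (a new reading comes with each control period).
- snapshot(name): name is "scene" or "side" or "wrist"; returns (picture, depth): 384x512x3 uint8, red, green, blue; 384x512 float32, mm along the optical axis (not along the pixel's ray), 0 where there is no reading.
- get_calibration(name): a dict with "fovy" (degrees; the focal length in pixels is half the picture's height over the tangent of half this angle, whatever the lens; pixels are square), "cx", "cy" (the principal point, pixels), "origin" and "orientation" of the camera in the world. Camera axes: x right, y down, z forward; pixel columns grow to the right and rows downward; lengths in mm; the calibration is good to about 2 mm. The wrist camera is an equidistant fisheye: a pixel r from the principal point sees the ray r / f radians off the axis. A picture is of the moment at which its call begins: read the wrist's pose just before it. get_calibration takes no time and is no camera call; for the wrist camera it gives the pose at the moment of the call.
- job.sign_off(): hands the job in; it is judged then, once.
The state is a dict: "clock": time; "qpos": joint angles; "qvel": joint speeds; "joint_efforts": joint torques, N m; "tcp_pos": TCP position; "ee_rot": TCP orientation; "contact_force": force on the tool from outside, world axes, zero at the start; "moment": the same for the moment, N m; "width": finger opening in mm; "finger_force": force on a finger pad.
Only numpy, scipy, OpenCV 4.12 (cv2) and the standard library are available. Lean on these libraries where they do the work, as an engineer would, in place of code of your own. Each camera call takes 0.05 s, during which the arm holds its last target. There are 200 camera calls.

## Working session

There is one attempt and no reset: what is moved stays moved. The work goes in short steps, Python scripts to look and compute and a tool call to move; the robot and the scene stay as the last step left them, time stands still between calls to the robot, and variables do not carry over. Pictures are saved under pics/ and viewed, at most 15 in all, crops included, and the job is handed in when it is done.

Besides the shell and the picture viewer there is one more tool, called after "Emit:" as name(argument=value, ...) on one line, values as JSON. drive_tool: Moves the arm, as the interface text tells. Scaled input: -1 to 1 covers 300 mm each way for a shift and 360 degrees each way for a turn. Its arguments: {"type":"object","properties":{"motion":{"type":"array"},"grip":{"type":"number"}},"required":["motion"]}

```bash
mkdir -p pics; ls; cat > h.py <<'E'
import numpy as np, cv2
from scipy.spatial.transform import Rotation as R
from cell import ctrl, snapshot, get_calibration, job
def rot(q): return R.from_quat([q[1],q[2],q[3],q[0]]).as_matrix()
def cal(n):
    c=get_calibration(n); return c, 192/np.tan(np.radians(c["fovy"])/2), rot(c["orientation"]), np.array(c["origin"],float)
def ray(C,u,v,fish=False):
    c,f,M,o=C; x=(np.asarray(u,float)-c["cx"])/f; y=(np.asarray(v,float)-c["cy"])/f
    if fish:
        r=np.hypot(x,y)+1e-12; d=np.stack([x/r*np.sin(r),y/r*np.sin(r),np.cos(r)],-1)
    else: d=np.stack([x,y,np.ones_like(x)],-1)
    return d@M.T
def plane(C,u,v,z,fish=False):
    d=ray(C,u,v,fish); o=C[3]; return o+d*((z-o[2])/d[...,2])[...,None]
def cloud(C,depth,fish=False):
    v,u=np.mgrid[:384,:512]; d=ray(C,u,v,fish)
    zc=d@C[2][:,2]; return C[3]+d*(depth/zc)[...,None]
def save(n,p): cv2.imwrite("pics/"+n,p[...,::-1])
E
python3 - <<'E'
from h import *
s=ctrl.state(); print(s)
for n in ("scene","side","wrist"):
    C=cal(n); p,d=snapshot(n); np.savez("/tmp/%s0.npz"%n,p=p,d=d); save(n+"0.png",p); print(n,C[0],d.min(),d.max())
E
```

```text
pics
{'clock': 0.0, 'qpos': array([ 1.12746330e+00,  4.94185175e-01,  1.34614943e+00, -9.18421142e-06,
        1.30249037e+00, -9.54860244e-02]), 'qvel': array([-8.40054836e-05,  1.25099973e-03,  1.52613204e-03, -1.75061579e-04,
        1.71235028e-03,  1.39166855e-03]), 'joint_efforts': array([-4.87083253e-04, -8.82123256e+01, -3.83887839e+01, -3.45773642e-04,
        9.84517392e-03,  2.16703575e-05]), 'tcp_pos': array([212.88001392, 587.23797178, 230.69281324]), 'ee_rot': array([-1.59731286e-04,  1.73046747e-01,  9.84913419e-01, -5.95112624e-04]), 'contact_force': array([-0.42165047,  0.04183035,  0.01069912]), 'moment': array([0.02719677, 0.02134856, 0.00734955]), 'finger_force': 0.0, 'width': 85.60829555529945}
scene {'fovy': 56.865896181281855, 'cx': 258.62245524331126, 'cy': 197.49376173132737, 'origin': array([1123.09447875, -391.68608438,  580.66147052]), 'orientation': array([-0.38762451,  0.78885664,  0.42960613, -0.20710146])} 0.0 3847.307
side {'fovy': 54.75167550927266, 'cx': 253.78615580954448, 'cy': 190.55184277938068, 'origin': array([434.62164399, 710.04468721, 772.79915239]), 'orientation': array([ 0.02553467, -0.05102444,  0.92601968, -0.37313809])} 0.0 3036.3525
wrist {'fovy': 65.70646984690485, 'cx': 257.9311950558669, 'cy': 191.66334122988442, 'origin': array([135.39133288, 616.13295329, 374.43955339]), 'orientation': array([0.13384324, 0.8074876 , 0.56678869, 0.09381016])} 0.0 1646.1672
```

View pics/scene0.png

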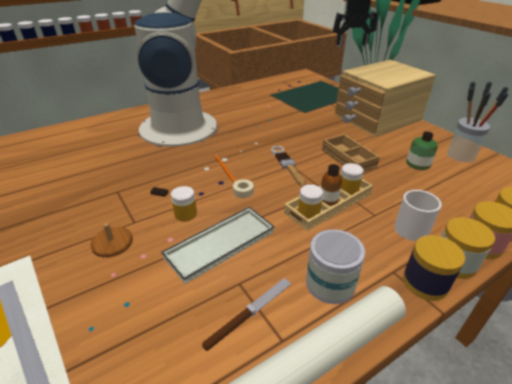

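View pics/side0.png

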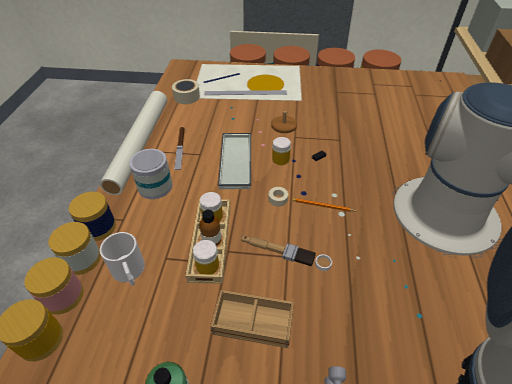

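View pics/wrist0.png

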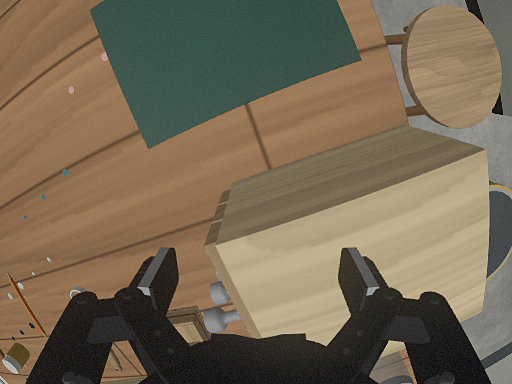

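The wrist view shows only the drawer box and the green mat. In the side view:

| Item | Pixel position |
|---|---|
| Rack | (208,240), with the bottle in the middle bay at (209,225) between jars at (210,205) and (206,255) |
| Loose jar | (281,150) |
| Small tape | (278,196) |
| Stand | (284,123) |
| Tray | (236,160) |
| Brush | (280,250), bristles at (305,256) |
| Crate | (252,317) |

The scene view agrees.

```bash
cat > m.py <<'E'
from h import *
out={}
cam={n:(cal(n),*(np.load("/tmp/%s0.npz"%n)[k] for k in "pd")) for n in("scene","side")}
def blob(n,win,lo,hi):
    C,p,d=cam[n]; hsv=cv2.cvtColor(p,cv2.COLOR_RGB2HSV); m=cv2.inRange(hsv,lo,hi); w=np.zeros_like(m); x0,y0,x1,y1=win; w[y0:y1,x0:x1]=255
    m&=w; k,l,s,c=cv2.connectedComponentsWithStats(m); i=1+np.argmax(s[1:,4]); return l==i,c[i],s[i]
def tri(a,b):
    A=cam["scene"][0];B=cam["side"][0]; da=ray(A,*a);db=ray(B,*b); da/=np.linalg.norm(da);db/=np.linalg.norm(db)
    t=np.linalg.lstsq(np.stack([da,-db],1),B[3]-A[3],rcond=None)[0]; P=A[3]+da*t[0];Q=B[3]+db*t[1]
    return (P+Q)/2,np.linalg.norm(P-Q)
W=((0,0,165),(179,70,255)); K=((0,0,0),(179,255,60)); 
def rep(name,ws,wd,col):
    r={}
    for n,w in(("scene",ws),("side",wd)):
        m,c,s=blob(n,w,*col); P=cloud(cam[n][0],cam[n][2])[m]; r[n]=c; print(name,n,"px",c.round(1),"area",s[4],"box",s[:4],"cloud med",np.median(P,0).round(1),"z95",np.percentile(P[:,2],95).round(1))
    print("   tri",*[np.round(x,1) for x in tri(r["scene"],r["side"])])
rep("jarc",(165,180,200,203),(270,135,293,152),W)
rep("jar1",(295,180,328,206),(198,190,224,208),W)
rep("jar2",(340,160,365,186),(192,238,220,259),W)
rep("bottlecap",(322,160,343,182),(198,206,220,224),K)
rep("tape",(230,175,258,198),(266,184,292,208),((0,0,140),(179,110,255)))
rep("tray",(165,205,275,280),(215,130,256,190),((0,0,120),(179,60,255)))
# top-down orthophoto, 1 px/1.5 mm : row = x down from 300.., col = y
for n in cam:
    C,p,d=cam[n]; P=cloud(C,d); P=P[d>0]; c=p[d>0]
    o=np.zeros((400,520,3),np.uint8); i=((P[:,0]-300)/1.5).astype(int); j=((P[:,1]+380)/1.5).astype(int); g=(i>0)&(i<398)&(j>0)&(j<518)&(P[:,2]<200)
    q=np.argsort(P[g][:,2])
    for a in(0,1):
        for b in(0,1): o[i[g][q]+a,j[g][q]+b]=c[g][q]
    save("top_%s.png"%n,o)
a=cv2.imread("pics/top_scene.png");b=cv2.imread("pics/top_side.png");cv2.imwrite("pics/top.png",np.vstack([a,b])[:, :][0:800]) 
E
python3 m.py; python3 -c "
import cv2;a=cv2.imread('pics/top_side.png');cv2.imwrite('pics/tops.png',cv2.resize(a,(780,600)))"
```

```text
jarc scene px [181.8 192.6] area 250 box [171 186  23  14] cloud med [ 459.4 -174.    70. ] z95 71.4
jarc side px [281.4 141.9] area 152 box [273 137  18  11] cloud med [ 458.1 -172.3   69.9] z95 71.9
   tri [ 458.1 -174.2   68.8] 0.4
jar1 scene px [311.2 190.9] area 246 box [300 185  23  13] cloud med [626.9  84.2  75.9] z95 77.4
jar1 side px [209.6 199.1] area 248 box [199 192  22  15] cloud med [625.9  85.9  76. ] z95 78.1
   tri [626.   84.9  75.2] 0.6
jar2 scene px [352.2 168.6] area 189 box [342 163  21  12] cloud med [609.5 236.4  75.7] z95 77.2
jar2 side px [204.2 249.1] area 350 box [193 240  24  19] cloud med [608.1 239.2  76.2] z95 78.5
   tri [608.2 237.9  74.9] 0.9
bottlecap scene px [332.9 170.1] area 88 box [328 165  10  11] cloud med [618.7 155.2 107.1] z95 111.0
bottlecap side px [207.8 215.9] area 131 box [202 210  12  13] cloud med [611.8 167.8 109.6] z95 112.4
   tri [613.1 161.4 100.3] 0.1
tape scene px [242.8 185.4] area 193 box [233 179  21  13] cloud med [452.8  -3.3  23. ] z95 25.2
tape side px [277.9 193.4] area 168 box [268 187  21  14] cloud med [453.9  -2.3  23.1] z95 25.2
   tri [455.3  -3.9  21.9] 0.4
tray scene px [216.4 241.3] area 2984 box [165 208 107  69] cloud med [ 590.4 -157.6    6. ] z95 18.5
tray side px [235.1 160. ] area 1378 box [219 134  31  50] cloud med [ 598.8 -145.6    5.8] z95 18.2
   tri [ 595.4 -153.5    6. ] 9.9
```

View pics/tops.png

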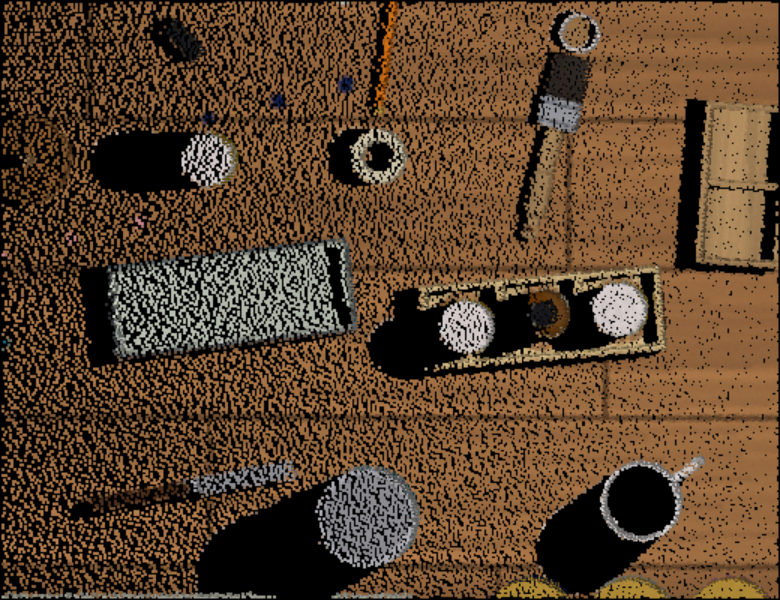

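The top-down view (1 mm/px, x = 300+row, y = −380+col) shows the rack centred near (545,320), the crate near (740,187), the tray near (230,300), the stand at the left edge (30,160), and the brush from (523,240) to bristles at (570,55). I'll now fit the fixtures and the brush.

```bash
cat > m2.py <<'E'
from h import *
P=[];Cc=[];S=[]
for n in("scene","side"):
    z=np.load("/tmp/%s0.npz"%n); C=cal(n); X=cloud(C,z["d"]); g=z["d"]>0; P.append(X[g]); Cc.append(z["p"][g]); S.append(np.full(g.sum(),n))
P=np.vstack(P);Cc=np.vstack(Cc);S=np.hstack(S)
def sel(x0,x1,y0,y1,z0,z1,cam=None):
    g=(P[:,0]>x0)&(P[:,0]<x1)&(P[:,1]>y0)&(P[:,1]<y1)&(P[:,2]>z0)&(P[:,2]<z1)
    return g if cam is None else g&(S==cam)
def rect(n,*a):
    for c in("scene","side",None):
        Q=P[sel(*a,c)]; r=cv2.minAreaRect(Q[:,:2].astype(np.float32)); print(n,c,len(Q),"c",np.round(r[0],1),"size",np.round(r[1],1),"ang",round(r[2],2),"zmed",np.median(Q[:,2]).round(1))
rect("rack",540,700,20,310,26,33)
rect("crate",380,600,310,460,36,44)
rect("tray",520,670,-290,-20,15,23)
rect("brush",330,560,120,230,4,25)
Q=sel(400,520,-400,-300,8,15); print("foot box",P[Q][:,:2].min(0).round(1),P[Q][:,:2].max(0).round(1),cv2.minEnclosingCircle(P[Q][:,:2].astype(np.float32)))
for c in("scene","side"):
    Q=P[sel(400,520,-420,-300,30,70,c)]; print("dowel",c,len(Q),Q.mean(0).round(1),Q.max(0).round(1),Q.min(0).round(1))
# brush axis
Q=P[sel(330,560,120,230,5,25)]; xy=Q[:,:2]; 
r=cv2.minAreaRect(xy.astype(np.float32)); print(cv2.boxPoints(r).round(1))
vx=cv2.fitLine(xy.astype(np.float32),cv2.DIST_HUBER,0,.01,.01).ravel(); print("line",vx)
ax=vx[:2]*(1 if vx[0]<0 else -1); t=(xy-vx[2:])@ax; w=(xy-vx[2:])@np.array([-ax[1],ax[0]])
for k in np.arange(-130,110,10):
    g=(t>=k)&(t<k+10)
    if g.sum()>3: print(k,g.sum(),w[g].min().round(1),w[g].max().round(1),np.percentile(Q[g,2],90).round(1))
print(t.min(),t.max())
E
python3 m2.py
```

```text
rack scene 456 c [617.  161.1] size [ 84.7 243.4] ang 5.07 zmed 28.9
rack side 584 c [617.5 162. ] size [ 84.6 242.1] ang 5.11 zmed 29.4
rack None 1040 c [617.3 161.2] size [ 85.2 243.6] ang 5.18 zmed 29.2
crate scene 256 c [482.1 360.7] size [ 86.7 163.9] ang 86.04 zmed 38.7
crate side 726 c [484.1 362.4] size [ 86.  162.2] ang 86.17 zmed 39.4
crate None 982 c [482.7 361.3] size [ 88.1 165. ] ang 86.0 zmed 39.2
tray scene 881 c [ 597.7 -149.8] size [ 98.3 244.9] ang 7.09 zmed 18.2
tray side 394 c [ 599.2 -149.4] size [ 94.7 247.2] ang 6.9 zmed 18.4
tray None 1275 c [ 597.6 -149.6] size [ 98.3 247.3] ang 7.09 zmed 18.2
brush scene 394 c [430.6 172.2] size [ 40.7 213. ] ang 76.72 zmed 12.2
brush side 877 c [432.1 174. ] size [ 41.5 219.1] ang 76.64 zmed 12.2
brush None 1271 c [431.9 173.1] size [ 43.2 219.1] ang 76.64 zmed 12.2
foot box [ 416.2 -399.7] [ 504.8 -308.5] ((459.23004150390625, -354.21942138671875), 45.93135452270508)
dowel scene 70 [ 462.  -355.8   45.3] [ 466.  -350.    57.4] [ 453.9 -361.5   30.2]
dowel side 23 [ 459.7 -351.7   44.7] [ 463.8 -345.4   57.2] [ 455.7 -359.8   30.7]
[[320.4 177.5]
 [533.5 126.8]
 [543.5 168.8]
 [330.4 219.5]]
line [ 9.6605235e-01 -2.5834629e-01  4.3800690e+02  1.7316469e+02]
-110 9 -7.3 4.6 11.5
-100 35 -8.8 8.9 13.7
-90 37 -7.0 10.3 13.8
-80 50 -11.9 12.2 14.7
-70 52 -11.2 13.0 15.0
-60 48 -11.0 12.3 14.3
-50 52 -11.3 12.4 14.2
-40 45 -10.4 11.3 13.8
-30 41 -7.8 11.3 15.1
-20 47 -8.7 11.1 14.8
-10 43 -8.7 11.3 14.8
0 42 -7.7 11.7 15.1
10 99 -19.7 23.5 15.0
20 87 -18.6 23.5 14.9
30 87 -19.0 23.4 15.0
40 83 -18.3 22.5 13.5
50 77 -17.8 21.5 13.5
60 82 -18.0 22.4 13.5
70 77 -17.1 22.4 13.6
80 44 -17.8 20.9 13.4
90 47 -15.3 21.2 12.8
100 27 -16.7 22.8 13.1
-103.61908924049872 115.919102809691
```

Emit:
drive_tool(motion=[-0.119, -0.1313, 0.03, 0, 0, 0, -0.119, -0.1313, 0.03, 0, 0, 0, -0.119, -0.1313, 0.03, 0, 0, 0, -0.119, -0.1313, 0.03, 0, 0, 0, -0.119, -0.1313, 0.03, 0, 0, 0, -0.119, -0.1313, 0.03, 0, 0, 0, -0.119, -0.1313, 0.03, 0, 0, 0, -0.119, -0.1313, 0.03, 0, 0, 0, -0.119, -0.1313, 0.03, 0, 0, 0, -0.119, -0.1313, 0.03, 0, 0, 0, -0.119, -0.1313, 0.03, 0, 0, 0, -0.119, -0.1313, 0.03, 0, 0, 0], grip=-1)

```text
clock: 1.65
tcp_pos: [455.2, -4.6, 123.0]
ee_rot: [0.0, 0.173, 0.985, 0.0]
contact_force: [1.0, 0.1, -0.3]
width: 85.3
finger_force: 0.0
```

```bash
python3 - <<'E'
from h import *
C=cal("wrist"); p,d=snapshot("wrist"); np.savez("/tmp/w1.npz",p=p,d=d); save("w1.png",p)
P=cloud(C,d,True); g=(d>0)&(abs(P[...,2]-24)<4)&(np.hypot(P[...,0]-455,P[...,1]+4)<45)
Q=P[g][:,:2].astype(np.float32); print(g.sum(),cv2.minEnclosingCircle(Q),np.median(P[g][:,2]))
print(ctrl.state()["tcp_pos"])
E
```

```text
2223 ((455.096435546875, -3.1142241954803467), 27.962486267089844) 24.904951607822937
[457.99373632  -9.29690546 122.34839045]
```

View pics/w1.png

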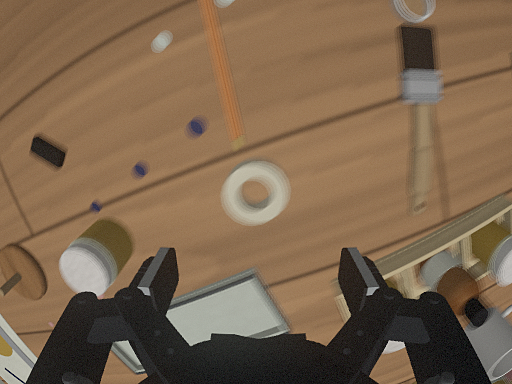

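The wrist view shows the tape at pixel (256,192), midway between the fingers and clear of the pencil. Its centre measures (455.1, −3.1) and its top is at z ≈ 24.

Emit:
drive_tool(motion=[0, 0, 0.08, 0, 0, 0, 0, 0, 0.08, 0, 0, 0, 0, 0, 0, 0, 0, 0, 0, 0, 0, 0, 0, 0])

```text
clock: 2.2
tcp_pos: [454.9, -2.7, 75.9]
ee_rot: [0.0, 0.173, 0.985, 0.0]
contact_force: [0.8, -0.4, -0.8]
width: 85.1
finger_force: 0.0
```

Emit:
drive_tool(motion=[0, 0, 0.1, 0, 0, 0, 0, 0, 0.08, 0, 0, 0, 0, 0, 0.04, 0, 0, 0, 0, 0, 0.022, 0, 0, 0, 0, 0, 0, 0, 0, 0])

```text
clock: 2.82
tcp_pos: [454.9, -2.8, 3.0]
ee_rot: [0.0, 0.173, 0.985, 0.0]
contact_force: [1.2, -0.3, -0.2]
width: 85.4
finger_force: 0.0
```

Emit:
drive_tool(motion=[0, 0, 0, 0, 0, 0, 0, 0, 0, 0, 0, 0, 0, 0, 0, 0, 0, 0, 0, 0, 0, 0, 0, 0, 0, 0, 0, 0, 0, 0, 0, 0, 0, 0, 0, 0], grip=1)

```text
clock: 3.58
tcp_pos: [455.0, -2.8, 3.6]
ee_rot: [0.001, 0.173, 0.985, -0.0]
contact_force: [-2.0, 0.5, 18.6]
width: 53.7
finger_force: 59.2
```

Emit:
drive_tool(motion=[0, 0, -0.06, 0, 0, 0, 0, 0, -0.12, 0, 0, 0, 0, 0, -0.12, 0, 0, 0, 0, 0, -0.05, 0, 0, 0, 0, 0, 0, 0, 0, 0, 0, 0, 0, 0, 0, 0])

```text
clock: 4.32
tcp_pos: [454.3, -2.8, 107.2]
ee_rot: [-0.0, 0.173, 0.985, 0.0]
contact_force: [0.6, 0.2, 0.4]
width: 53.6
finger_force: 64.1
```

```bash
python3 - <<'E'
from h import *
C=cal("wrist"); p,d=snapshot("wrist"); save("w2.png",p[150:384,100:420])
s=ctrl.state();print(s["tcp_pos"],s["width"],s["contact_force"])
P=cloud(C,d,True); m=cv2.inRange(cv2.cvtColor(p,cv2.COLOR_RGB2HSV),(0,0,140),(179,110,255))>0
g=m&(d>0)&(np.hypot(P[...,0]-455,P[...,1]+4)<45)&(P[...,2]>60)
Q=P[g]; print(g.sum(),cv2.minEnclosingCircle(Q[:,:2].astype(np.float32)),np.percentile(Q[:,2],[5,50,95]))
E
```

```text
[454.21135727  -2.76133806 106.97927909] 53.337088168792015 [-0.41066329  0.68346569 -0.63675736]
5504 ((451.6150817871094, -7.157903671264648), 38.913028717041016) [127.48964416 128.46719479 129.49106694]
```

View pics/w2.png

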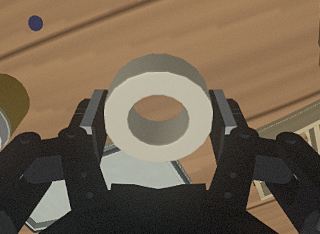

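The tape is held flat, centred between the pads. Next it goes over the dowel.

Emit:
drive_tool(motion=[-0.0463, -0.1216, 0, 0, 0, 0, -0.0463, -0.1216, 0, 0, 0, 0, -0.0463, -0.1216, 0, 0, 0, 0, -0.0463, -0.1216, 0, 0, 0, 0, -0.0463, -0.1216, 0, 0, 0, 0, -0.0463, -0.1216, 0, 0, 0, 0, -0.0463, -0.1216, 0, 0, 0, 0, -0.0463, -0.1216, 0, 0, 0, 0, -0.0463, -0.1216, 0, 0, 0, 0, 0, 0, 0, 0, 0, 0, 0, 0, 0, 0, 0, 0, 0, 0, 0, 0, 0, 0])

```text
clock: 5.88
tcp_pos: [460.1, -352.9, 107.3]
ee_rot: [-0.0, 0.173, 0.985, 0.0]
contact_force: [-0.2, -0.7, -0.6]
width: 53.2
finger_force: 64.1
```

```bash
python3 - <<'E'
from h import *
C=cal("wrist"); p,d=snapshot("wrist"); save("w3.png",p[100:384,60:460])
s=ctrl.state();print(s["tcp_pos"])
P=cloud(C,d,True); xy=P[...,:2]; r=np.hypot(xy[...,0]-460,xy[...,1]+354)
g=(d>0)&(r<20)&(P[...,2]>30)&(P[...,2]<59);Q=P[g];print("dowel",g.sum(),Q.mean(0).round(1),Q.min(0).round(1),Q.max(0).round(1))
g=(d>0)&(r<60)&(abs(P[...,2]-12)<3);Q=P[g];print("foot",g.sum(),cv2.minEnclosingCircle(Q[:,:2].astype(np.float32)))
g=(d>0)&(r<32)&(P[...,2]>122)&(P[...,2]<133);Q=P[g];print("tape",g.sum(),Q.mean(0),cv2.minEnclosingCircle(Q[:,:2].astype(np.float32)))
E
```

```text
[ 460.21319935 -353.02571126  107.44307353]
dowel 130 [ 454.5 -353.4   40.4] [ 452.7 -360.1   30.2] [ 459.9 -349.1   51.5]
foot 5766 ((459.4763488769531, -354.7437744140625), 45.069026947021484)
tape 6759 [ 457.13009394 -351.44795036  128.01823624] ((458.4420166015625, -353.39349365234375), 31.44910430908203)
```

View pics/w3.png

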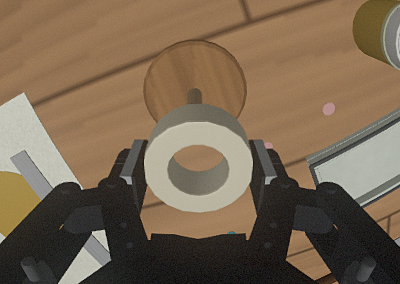

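The wrist crop shows the tape level above the stand foot at (195,90) with the dowel just below it, so the two line up to about 1.5 mm. I'll lower it now.

Emit:
drive_tool(motion=[0, -0.005, 0.08, 0, 0, 0, 0, 0, 0.08, 0, 0, 0, 0, 0, 0.07, 0, 0, 0, 0, 0, 0.045, 0, 0, 0, 0, 0, 0.02, 0, 0, 0, 0, 0, 0.01, 0, 0, 0, 0, 0, 0, 0, 0, 0, 0, 0, 0, 0, 0, 0])

```text
clock: 6.92
tcp_pos: [460.0, -355.7, 16.7]
ee_rot: [0.0, 0.173, 0.985, -0.0]
contact_force: [0.8, 0.0, -0.5]
width: 53.2
finger_force: 64.1
```

Emit:
drive_tool(motion=[0, 0, 0.005, 0, 0, 0, 0, 0, 0, 0, 0, 0])

```text
clock: 7.18
tcp_pos: [460.1, -355.7, 15.7]
ee_rot: [0.0, 0.173, 0.985, -0.0]
contact_force: [-3.2, 2.0, 16.0]
width: 53.4
finger_force: 65.7
```

Emit:
drive_tool(motion=[0, 0, 0, 0, 0, 0, 0, 0, 0, 0, 0, 0, 0, 0, 0, 0, 0, 0, 0, 0, 0, 0, 0, 0, 0, 0, -0.05, 0, 0, 0, 0, 0, -0.15, 0, 0, 0, 0, 0, -0.15, 0, 0, 0], grip=-1)

```text
clock: 8.05
tcp_pos: [459.7, -355.4, 121.7]
ee_rot: [-0.0, 0.173, 0.985, 0.0]
contact_force: [0.7, -0.7, 0.3]
width: 85.0
finger_force: 0.0
```

Emit:
drive_tool(motion=[0.0608, 0.1478, 0, 0, 0, 0, 0.0608, 0.1478, 0, 0, 0, 0, 0.0608, 0.1478, 0, 0, 0, 0, 0.0608, 0.1478, 0, 0, 0, 0, 0.0608, 0.1478, 0, 0, 0, 0, 0.0608, 0.1478, 0, 0, 0, 0, 0.0608, 0.1478, 0, 0, 0, 0, 0.0608, 0.1478, 0, 0, 0, 0, 0.0608, 0.1478, 0, 0, 0, 0, 0.0608, 0.1478, 0, 0, 0, 0, 0.0608, 0.1478, 0, 0, 0, 0, 0, 0, 0, 0, 0, -0.0167])

```text
clock: 9.55
tcp_pos: [437.3, 174.3, 120.6]
ee_rot: [0.001, 0.119, 0.993, 0.0]
contact_force: [-0.1, -1.0, -0.8]
width: 85.4
finger_force: 0.0
```

Emit:
drive_tool(motion=[0, 0, 0, 0, 0, 0, 0, 0, 0, 0, 0, 0, 0, 0, 0, 0, 0, 0], grip=0)

```text
clock: 9.93
tcp_pos: [437.5, 170.9, 119.9]
ee_rot: [0.0, 0.122, 0.992, 0.0]
contact_force: [-0.3, 0.1, 0.1]
width: 42.8
finger_force: 0.0
```

```bash
python3 - <<'E'
from h import *
C=cal("wrist"); p,d=snapshot("wrist"); save("w4.png",p)
s=ctrl.state();print(s["tcp_pos"],s["width"])
P=cloud(C,d,True); 
g=(d>0)&(abs(P[...,0]-445)<110)&(abs(P[...,1]-172)<60)&(P[...,2]>7)&(P[...,2]<20);Q=P[g]
ax=np.array([-.970,.242]);pe=np.array([-.242,-.970])
t=(Q[:,:2]-[437.6,171.5])@ax; w=(Q[:,:2]-[437.6,171.5])@pe
for k in range(-110,120,10):
    m=(t>=k)&(t<k+10)
    if m.sum()>5: print(k,m.sum(),np.percentile(w[m],[3,97]).round(1),np.percentile(Q[m,2],95).round(1))
sd,ds=snapshot("side"); save("s4.png",sd)
E
```

```text
[437.47387245 170.95187277 119.80654447] 42.77869455910155
-110 13 [-6.1  3.8] 13.5
-100 107 [-7.5  5.8] 15.1
-90 120 [-8.4  6.8] 14.6
-80 172 [-11.    9.4] 16.0
-70 194 [-11.    9.4] 15.8
-60 192 [-10.8   9.3] 16.1
-50 204 [-10.7   9.1] 16.2
-40 224 [-10.    9.1] 15.6
-30 190 [-8.5  7.9] 16.1
-20 204 [-8.4  7.8] 16.0
-10 210 [-9.2  7.7] 16.1
0 235 [-9.1  8.6] 15.8
10 439 [-19.4  17.9] 16.1
20 530 [-19.2  17.8] 16.0
30 528 [-19.   17.6] 16.1
40 520 [-18.1  16.7] 14.7
50 528 [-18.   16.6] 14.6
60 535 [-18.7  16.5] 14.7
70 510 [-18.6  17.3] 14.7
80 355 [-18.   17.1] 14.6
90 162 [-15.8  14.4] 15.4
100 61 [-20.   16.2] 14.8
```

View pics/s4.png

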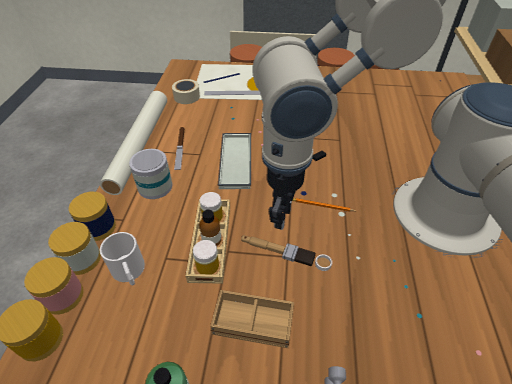

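The side view shows the gripper above the brush neck. Brush, rack, crate and tray are undisturbed, and the wrist depth confirms the neck centre and the 166° heading. Descending and gripping.

Emit:
drive_tool(motion=[0, 0, 0.1, 0, 0, 0, 0, 0, 0.12, 0, 0, 0, 0, 0, 0.1, 0, 0, 0, 0, 0, 0.045, 0, 0, 0, 0, 0, 0.017, 0, 0, 0, 0, 0, 0, 0, 0, 0, 0, 0, 0, 0, 0, 0])

```text
clock: 10.9
tcp_pos: [437.8, 171.6, 5.8]
ee_rot: [0.001, 0.121, 0.993, 0.0]
contact_force: [0.9, 0.3, 0.0]
width: 42.6
finger_force: 0.0
```

Emit:
drive_tool(motion=[0, 0, 0, 0, 0, 0, 0, 0, 0, 0, 0, 0, 0, 0, 0, 0, 0, 0, 0, 0, 0, 0, 0, 0, 0, 0, 0, 0, 0, 0], grip=1)

```text
clock: 11.52
tcp_pos: [437.7, 171.5, 5.8]
ee_rot: [0.0, 0.121, 0.993, 0.0]
contact_force: [0.1, -0.0, 13.3]
width: 15.9
finger_force: 58.5
```

Emit:
drive_tool(motion=[0, 0, -0.05, 0, 0, 0, 0, 0, -0.13, 0, 0, 0, 0, 0, -0.14, 0, 0, 0, 0, 0, 0, 0, 0, 0.024, 0, 0, 0, 0, 0, 0.024, 0, 0, 0, 0, 0, 0.024, 0, 0, 0, 0, 0, 0.024, 0, 0, 0, 0, 0, 0.024, 0, 0, 0, 0, 0, 0.024, 0, 0, 0, 0, 0, 0.024, 0, 0, 0, 0, 0, 0.024, 0, 0, 0, 0, 0, 0])

```text
clock: 13.02
tcp_pos: [437.3, 171.4, 101.2]
ee_rot: [0.0, 0.663, 0.749, 0.0]
contact_force: [-0.1, -0.5, -0.9]
width: 16.1
finger_force: 59.5
```

Emit:
drive_tool(motion=[-0.1217, 0.0448, 0, 0, 0, 0, -0.1217, 0.0448, 0, 0, 0, 0, -0.1217, 0.0448, 0, 0, 0, 0, -0.1217, 0.0448, 0, 0, 0, 0, -0.1217, 0.0448, 0, 0, 0, 0, -0.1217, 0.0448, 0, 0, 0, 0, -0.1217, 0.0448, 0, 0, 0, 0, -0.1217, 0.0448, 0, 0, 0, 0, -0.1217, 0.0448, 0, 0, 0, 0, 0, 0, 0, 0, 0, 0, 0, 0, 0, 0, 0, 0, 0, 0, 0, 0, 0, 0])

```text
clock: 14.52
tcp_pos: [596.8, -139.1, 101.1]
ee_rot: [-0.0, 0.662, 0.749, -0.0]
contact_force: [-0.1, 0.2, -0.9]
width: 15.8
finger_force: 59.5
```

```bash
python3 - <<'E'
from h import *
C=cal("wrist"); p,d=snapshot("wrist"); save("w5.png",p)
s=ctrl.state();T=s["tcp_pos"];print(T,s["width"])
P=cloud(C,d,True); g=(d>0)&(abs(P[...,0]-597)<40)&(abs(P[...,1]+140)<140)&(P[...,2]>85)&(P[...,2]<125);Q=P[g]
ax=np.array([-.121,.993]);t=(Q[:,:2]-T[:2])@ax;w=(Q[:,:2]-T[:2])@np.array([-.993,-.121])
for k in range(-120,120,20):
    m=(t>=k)&(t<k+20)
    if m.sum()>5: print(k,m.sum(),np.percentile(w[m],[3,50,97]).round(1),np.percentile(Q[m,2],[50,95]).round(1))
E
```

```text
[ 596.88922177 -139.13932131  101.1334181 ] 15.974731896328551
-80 21 [-11.3  -0.9  10.2] [108.9 110.1]
-60 742 [-10.7  -0.8   9.4] [109.8 110.8]
-40 844 [-9.7 -0.7  8.2] [109.8 110.9]
-20 952 [-8.6 -0.7  7.3] [110.1 114.3]
0 2557 [-20.   -0.6  18.8] [110.5 122.6]
20 3065 [-19.2  -0.6  17.9] [110.2 111.2]
40 3286 [-18.2  -0.5  17. ] [108.7 110. ]
60 3493 [-18.   -0.4  17. ] [108.8 109.9]
80 1158 [-18.   -0.8  16.8] [108.6 109.8]
```

View pics/w5.png

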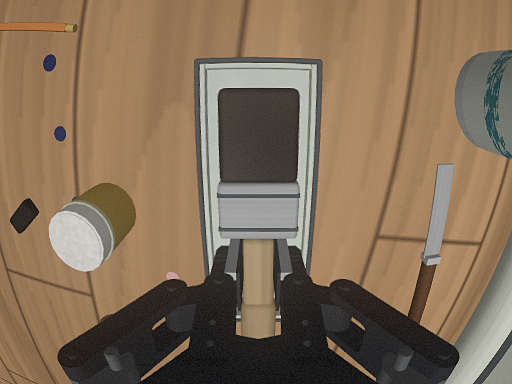

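The wrist view shows the brush level and centred over the tray, with bristles at (258,135) inside the rim (198–320). Lowering it.

Emit:
drive_tool(motion=[0, 0, 0.08, 0, 0, 0, 0, 0, 0.09, 0, 0, 0, 0, 0, 0.07, 0, 0, 0, 0, 0, 0.035, 0, 0, 0, 0, 0, 0.015, 0, 0, 0, 0, 0, 0.007, 0, 0, 0, 0, 0, 0, 0, 0, 0, 0, 0, 0, 0, 0, 0])

```text
clock: 15.58
tcp_pos: [597.6, -140.1, 12.5]
ee_rot: [0.0, 0.663, 0.749, 0.0]
contact_force: [-0.3, -1.1, -1.0]
width: 15.9
finger_force: 59.5
```

Emit:
drive_tool(motion=[0, 0, 0, 0, 0, 0, 0, 0, 0, 0, 0, 0, 0, 0, 0, 0, 0, 0, 0, 0, -0.04, 0, 0, 0, 0, 0, -0.12, 0, 0, 0, 0, 0, -0.2, 0, 0, 0, 0, 0, -0.14, 0, 0, 0], grip=0.25)

```text
clock: 16.45
tcp_pos: [597.7, -140.2, 165.4]
ee_rot: [0.001, 0.663, 0.749, 0.0]
contact_force: [1.4, -0.5, 0.6]
width: 32.1
finger_force: 0.0
```

Emit:
drive_tool(motion=[0.1415, 0.0253, 0, 0, 0, 0, 0.1415, 0.0253, 0, 0, 0, 0, 0.1415, 0.0253, 0, 0, 0, 0, 0.1415, 0.0253, 0, 0, 0, 0, 0.1415, 0.0253, 0, 0, 0, 0, 0.1415, 0.0253, 0, 0, 0, 0, 0.1415, 0.0253, 0, 0, 0, 0, 0, 0, 0, 0, 0, 0.005, 0, 0, 0, 0, 0, 0, 0, 0, 0, 0, 0, 0], grip=-1)

```text
clock: 17.7
tcp_pos: [614.1, 160.4, 162.3]
ee_rot: [0.0, 0.675, 0.738, 0.0]
contact_force: [0.7, 0.5, -0.0]
width: 85.5
finger_force: 0.0
```

```bash
python3 - <<'E'
from h import *
C=cal("wrist"); p,d=snapshot("wrist"); save("w6.png",p)
s=ctrl.state();T=s["tcp_pos"];print(T,s["width"])
P=cloud(C,d,True); r=np.hypot(P[...,0]-614,P[...,1]-161)
for a,b in((103,116),(78,103),(40,74)):
    g=(d>0)&(r<36)&(P[...,2]>a)&(P[...,2]<b);Q=P[g];print(a,b,g.sum(),Q.mean(0).round(1),Q.min(0).round(1),Q.max(0).round(1), cv2.minEnclosingCircle(Q[:,:2].astype(np.float32)))
E
```

```text
[614.04839994 160.3131257  162.20188764] 85.44461760175888
103 116 1192 [613.  164.6 111.4] [599.6 149.5 103. ] [626.9 177.  113.7] ((613.109130859375, 163.2395477294922), 13.9999418258667)
78 103 1409 [612.7 173.   85.8] [590.  144.5  78. ] [636.6 186.7 103. ] ((613.2987670898438, 163.6045684814453), 23.48390007019043)
40 74 438 [612.1 184.   57.9] [589.8 170.8  40.1] [636.3 188.3  73.9] ((613.0792236328125, 171.23031616210938), 23.254257202148438)
```

View pics/w6.png

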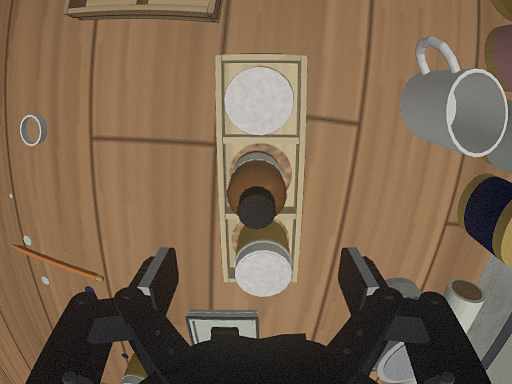

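The wrist view shows the bottle cap at (257,207), between jars at (259,100) and (263,272) and inside the open fingers. Its centre measures (613.2, 163.3).

Emit:
drive_tool(motion=[0.01, -0.002, 0, 0, 0, 0, 0, 0, 0.08, 0, 0, 0, 0, 0, 0.11, 0, 0, 0, 0, 0, 0.1, 0, 0, 0, 0, 0, 0.06, 0, 0, 0, 0, 0, 0.03, 0, 0, 0, 0, 0, 0.015, 0, 0, 0, 0, 0, 0, 0, 0, 0])

```text
clock: 18.75
tcp_pos: [613.5, 164.3, 43.9]
ee_rot: [0.0, 0.675, 0.738, 0.0]
contact_force: [0.5, 0.8, -0.9]
width: 85.1
finger_force: 0.0
```

Emit:
drive_tool(motion=[0, 0, 0, 0, 0, 0, 0, 0, 0, 0, 0, 0, 0, 0, 0, 0, 0, 0, 0, 0, 0, 0, 0, 0, 0, 0, 0, 0, 0, 0, 0, 0, 0, 0, 0, 0], grip=1)

```text
clock: 19.5
tcp_pos: [613.4, 164.3, 44.3]
ee_rot: [0.0, 0.675, 0.738, 0.0]
contact_force: [-2.4, -1.1, 9.4]
width: 48.3
finger_force: 61.0
```

Emit:
drive_tool(motion=[0, 0, -0.03, 0, 0, 0, 0, 0, -0.08, 0, 0, 0, 0, 0, -0.12, 0, 0, 0, 0, 0, -0.11, 0, 0, 0, 0.1122, -0.041, 0, 0, 0, 0, 0.1122, -0.041, 0, 0, 0, 0, 0.1122, -0.041, 0, 0, 0, 0, 0.1122, -0.041, 0, 0, 0, 0, 0.1122, -0.041, 0, 0, 0, 0, 0.1122, -0.041, 0, 0, 0, 0, 0, 0, 0, 0, 0, 0, 0, 0, 0, 0, 0, 0])

```text
clock: 21.0
tcp_pos: [521.6, 358.4, 145.7]
ee_rot: [0.0, 0.674, 0.738, 0.0]
contact_force: [-0.6, 0.1, -0.8]
width: 48.1
finger_force: 62.2
```

```bash
python3 - <<'E'
from h import *
C=cal("wrist"); p,d=snapshot("wrist"); save("w7.png",p)
s=ctrl.state();T=s["tcp_pos"];print(T,s["width"],s["contact_force"])
P=cloud(C,d,True); g=(d>0)&(abs(P[...,0]-483)<110)&(abs(P[...,1]-361)<70)&(abs(P[...,2]-40)<4);Q=P[g]
print("crate",cv2.minAreaRect(Q[:,:2].astype(np.float32)),np.median(Q[:,2]))
r=np.hypot(P[...,0]-522,P[...,1]-359)
g=(d>0)&(r<36)&(P[...,2]>195)&(P[...,2]<220);Q=P[g];print(g.sum(),cv2.minEnclosingCircle(Q[:,:2].astype(np.float32)),np.percentile(Q[:,2],[5,50,95]))
E
```

```text
[521.80931387 358.06901558 145.67266557] 48.820713533892466 [ 1.25944338 -0.25755501 -1.18206014]
crate ((483.52862548828125, 362.7937927246094), (84.63472747802734, 162.71810913085938), 86.04277801513672) 40.67962954990627
5131 ((520.9613037109375, 370.2071838378906), 34.10072708129883) [196.72661094 208.47857519 218.94958348]
```

View pics/w7.png

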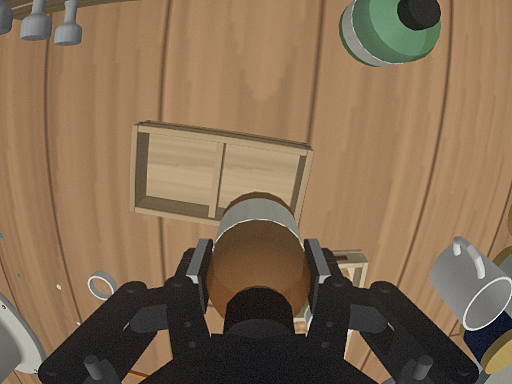

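The wrist view shows the bottle upright in the pads above the crate's right bay, which is centred near pixel (262,180). The green bottle is out of the way. Lowering it.

Emit:
drive_tool(motion=[0.007, 0.003, 0, 0, 0, 0, 0, 0, 0.06, 0, 0, 0, 0, 0, 0.09, 0, 0, 0, 0, 0, 0.08, 0, 0, 0, 0, 0, 0.055, 0, 0, 0, 0, 0, 0.03, 0, 0, 0, 0, 0, 0.012, 0, 0, 0, 0, 0, 0.006, 0, 0, 0, 0, 0, 0, 0, 0, 0, 0, 0, 0, 0, 0, 0])

```text
clock: 22.3
tcp_pos: [522.4, 361.1, 46.0]
ee_rot: [0.0, 0.675, 0.738, 0.0]
contact_force: [-0.6, 0.0, -2.0]
width: 48.4
finger_force: 62.2
```

Emit:
drive_tool(motion=[0, 0, 0.003, 0, 0, 0, 0, 0, 0, 0, 0, 0, 0, 0, 0.002, 0, 0, 0, 0, 0, 0, 0, 0, 0])

```text
clock: 22.8
tcp_pos: [522.2, 361.0, 44.4]
ee_rot: [0.0, 0.675, 0.738, 0.0]
contact_force: [-1.1, -0.8, 4.5]
width: 48.5
finger_force: 62.8
```

Emit:
drive_tool(motion=[0, 0, 0, 0, 0, 0, 0, 0, 0, 0, 0, 0, 0, 0, 0, 0, 0, 0, 0, 0, 0, 0, 0, 0, 0, 0, -0.06, 0, 0, 0, 0, 0, -0.12, 0, 0, 0, 0, 0, -0.18, 0, 0, 0, 0, 0, -0.06, 0, 0, 0, 0, 0, 0, 0, 0, 0], grip=-1)

```text
clock: 23.92
tcp_pos: [523.0, 361.4, 172.7]
ee_rot: [0.001, 0.675, 0.738, 0.002]
contact_force: [-0.1, -0.3, -0.8]
width: 85.3
finger_force: 0.0
```

```bash
python3 - <<'E'
from h import *
C=cal("wrist"); p,d=snapshot("wrist"); q,e=snapshot("side"); o=np.zeros((384,800,3),np.uint8); o[:,:400]=p[:,56:456]; o[:,400:]=q[:,100:500]; save("w8.png",o)
s=ctrl.state();print(s["tcp_pos"],s["width"],s["contact_force"])
E
```

```text
[521.86680569 360.77826111 169.99823292] 85.59783855946043 [ 0.68372152 -0.26576224 -0.3392989 ]
```

View pics/w8.png

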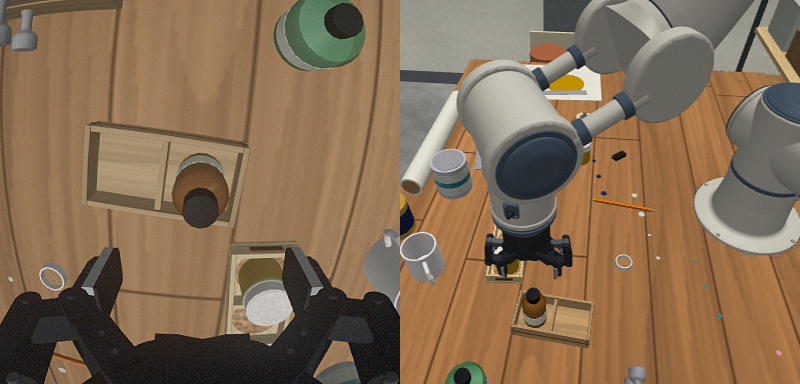

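Both views show the bottle upright in the crate's right bay, at (200,190) in the wrist view and (535,308) in the side view. Moving to jar_c.

Emit:
drive_tool(motion=[-0.1596, -0.0334, 0, 0, 0, 0, -0.1596, -0.0334, 0, 0, 0, 0, -0.1596, -0.0334, 0, 0, 0, 0, -0.1596, -0.0334, 0, 0, 0, 0, -0.1596, -0.0334, 0, 0, 0, 0, -0.1596, -0.0334, 0, 0, 0, 0, -0.1596, -0.0334, 0, 0, 0, 0, -0.1596, -0.0334, 0, 0, 0, 0, -0.1596, -0.0334, 0, 0, 0, 0, -0.1596, -0.0334, 0, 0, 0, 0, -0.1596, -0.0334, 0, 0, 0, 0, 0, 0, 0.1, 0, 0, 0])

```text
clock: 25.52
tcp_pos: [460.3, -176.9, 140.2]
ee_rot: [0.001, 0.676, 0.737, 0.0]
contact_force: [0.0, 0.2, -0.4]
width: 85.5
finger_force: 0.0
```

Emit:
drive_tool(motion=[0, 0, 0, 0, 0, 0, 0, 0, 0, 0, 0, 0])

```text
clock: 25.78
tcp_pos: [459.7, -173.0, 140.2]
ee_rot: [-0.0, 0.674, 0.738, -0.0]
contact_force: [-0.1, -0.2, 0.4]
width: 85.7
finger_force: 0.0
```

```bash
python3 - <<'E'
from h import *
C=cal("wrist"); p,d=snapshot("wrist"); save("w9.png",p)
s=ctrl.state();print(s["tcp_pos"])
P=cloud(C,d,True); r=np.hypot(P[...,0]-458,P[...,1]+174)
g=(d>0)&(r<40)&(abs(P[...,2]-70)<4);Q=P[g];print(g.sum(),cv2.minEnclosingCircle(Q[:,:2].astype(np.float32)),np.median(Q[:,2]))
E
```

```text
[ 459.99970618 -173.03541278  140.56739324]
3516 ((458.6200256347656, -173.09942626953125), 27.065017700195312) 71.46681141730515
```

View pics/w9.png

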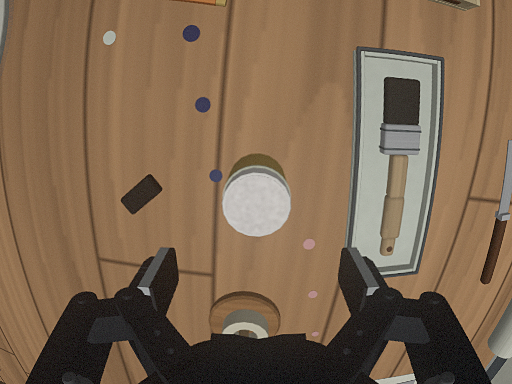

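The wrist view shows the jar at (257,203) between the fingers, the brush flat inside the tray, and the tape on its stand at (245,325). Descending.

Emit:
drive_tool(motion=[0, -0.004, 0.06, 0, 0, 0, 0, 0, 0.1, 0, 0, 0, 0, 0, 0.1, 0, 0, 0, 0, 0, 0.07, 0, 0, 0, 0, 0, 0.03, 0, 0, 0, 0, 0, 0.015, 0, 0, 0, 0, 0, 0, 0, 0, 0])

```text
clock: 26.7
tcp_pos: [458.9, -173.6, 28.1]
ee_rot: [0.0, 0.674, 0.738, 0.0]
contact_force: [-0.5, -0.8, 0.3]
width: 85.5
finger_force: 0.0
```

Emit:
drive_tool(motion=[0, 0, 0, 0, 0, 0, 0, 0, 0, 0, 0, 0, 0, 0, 0, 0, 0, 0, 0, 0, 0, 0, 0, 0, 0, 0, 0, 0, 0, 0, 0, 0, 0, 0, 0, 0], grip=1)

```text
clock: 27.45
tcp_pos: [458.8, -173.8, 28.5]
ee_rot: [0.001, 0.675, 0.738, 0.0]
contact_force: [-1.4, 1.9, 17.0]
width: 54.3
finger_force: 60.0
```

Emit:
drive_tool(motion=[0, 0, -0.04, 0, 0, 0, 0, 0, -0.12, 0, 0, 0, 0, 0, -0.14, 0, 0, 0, 0, 0, -0.1, 0, 0, 0, 0.1333, 0.0782, 0, 0, 0, 0, 0.1333, 0.0782, 0, 0, 0, 0, 0.1333, 0.0782, 0, 0, 0, 0, 0.1333, 0.0782, 0, 0, 0, 0, 0.1333, 0.0782, 0, 0, 0, 0, 0.1333, 0.0782, 0, 0, 0, 0, 0.1333, 0.0782, 0, 0, 0, 0, 0.1333, 0.0782, 0, 0, 0, 0])

```text
clock: 28.95
tcp_pos: [617.0, 163.4, 148.3]
ee_rot: [0.0, 0.674, 0.738, 0.0]
contact_force: [0.4, -0.4, -1.3]
width: 53.7
finger_force: 64.4
```

Emit:
drive_tool(motion=[0, 0, 0, 0, 0, 0, 0, 0, 0, 0, 0, 0])

```text
clock: 29.2
tcp_pos: [616.2, 161.7, 147.8]
ee_rot: [-0.0, 0.674, 0.738, -0.0]
contact_force: [0.9, -0.4, -2.0]
width: 53.7
finger_force: 64.4
```

```bash
python3 - <<'E'
from h import *
C=cal("wrist"); p,d=snapshot("wrist"); save("w10.png",p)
s=ctrl.state();T=s["tcp_pos"];print(T,s["width"],s["contact_force"])
P=cloud(C,d,True); g=(d>0)&(abs(P[...,0]-617)<60)&(abs(P[...,1]-161)<150)&(abs(P[...,2]-30)<3);Q=P[g]
print("rack",cv2.minAreaRect(Q[:,:2].astype(np.float32)),np.median(Q[:,2]))
r=np.hypot(P[...,0]-T[0],P[...,1]-T[1]); g=(d>0)&(r<40)&(P[...,2]>T[2]+36)&(P[...,2]<T[2]+50);Q=P[g];print("cap",g.sum(),cv2.minEnclosingCircle(Q[:,:2].astype(np.float32)),np.percentile(Q[:,2],[5,50,95]))
E
```

```text
[616.18545594 161.23514582 147.77006971] 53.6327166391174 [ 0.12027597 -0.56955642 -2.25359329]
rack ((613.2852172851562, 204.52557373046875), (84.68983459472656, 154.67750549316406), 4.972823143005371) 30.72309201667653
cap 10785 ((615.290283203125, 169.31723022460938), 38.928409576416016) [186.77275058 190.55032698 191.67141089]
```

View pics/w10.png

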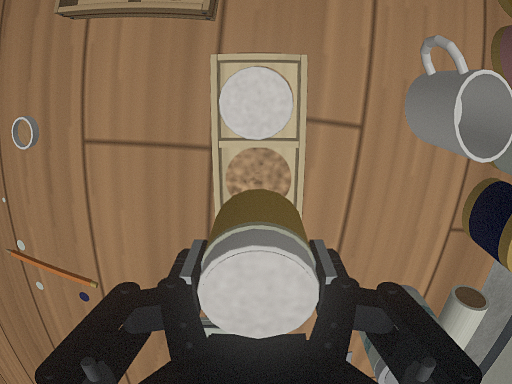

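The wrist view shows the jar upright over the empty middle bay (floor at (258,170)) and the far jar undisturbed. The rack fit agrees to 1 mm. Lowering it.

Emit:
drive_tool(motion=[0.001, 0.003, 0.04, 0, 0, 0, 0, 0, 0.09, 0, 0, 0, 0, 0, 0.09, 0, 0, 0, 0, 0, 0.07, 0, 0, 0, 0, 0, 0.04, 0, 0, 0, 0, 0, 0.025, 0, 0, 0, 0, 0, 0.012, 0, 0, 0, 0, 0, 0.006, 0, 0, 0, 0, 0, 0, 0, 0, 0, 0, 0, 0, 0, 0, 0])

```text
clock: 30.5
tcp_pos: [617.8, 162.3, 36.1]
ee_rot: [0.0, 0.675, 0.738, 0.0]
contact_force: [0.3, -0.0, -1.7]
width: 54.0
finger_force: 64.4
```

Emit:
drive_tool(motion=[0, 0, 0.003, 0, 0, 0, 0, 0, 0, 0, 0, 0, 0, 0, 0.002, 0, 0, 0, 0, 0, 0, 0, 0, 0])

```text
clock: 31.0
tcp_pos: [617.7, 162.3, 34.7]
ee_rot: [0.0, 0.675, 0.738, 0.0]
contact_force: [-3.0, -0.4, 5.9]
width: 53.6
finger_force: 65.3
```

Contact at the expected height, so I'll release and retreat.

Emit:
drive_tool(motion=[0, 0, 0, 0, 0, 0, 0, 0, 0, 0, 0, 0, 0, 0, 0, 0, 0, 0, 0, 0, 0, 0, 0, 0, 0, 0, -0.06, 0, 0, 0, 0, 0, -0.12, 0, 0, 0, 0, 0, -0.18, 0, 0, 0, 0, 0, -0.2, 0, 0, 0, 0, 0, -0.1, 0, 0, 0, 0, 0, 0, 0, 0, 0, 0, 0, 0, 0, 0, 0], grip=-1)

```text
clock: 32.38
tcp_pos: [617.2, 162.2, 232.2]
ee_rot: [-0.0, 0.675, 0.738, -0.0]
contact_force: [0.0, -0.2, -1.0]
width: 85.3
finger_force: 0.0
```

```bash
python3 - <<'E'
from h import *
p,d=snapshot("wrist"); q,e=snapshot("scene"); o=np.zeros((384,800,3),np.uint8); o[:,:360]=p[:,76:436]; o[:,360:]=q[:,30:470]; save("w11.png",o)
s=ctrl.state();print(s["tcp_pos"],s["width"],s["contact_force"])
E
```

```text
[616.96328632 162.1533195  231.28597868] 84.97905855402304 [-0.08943458 -0.60665783 -0.0404657 ]
```

View pics/w11.png

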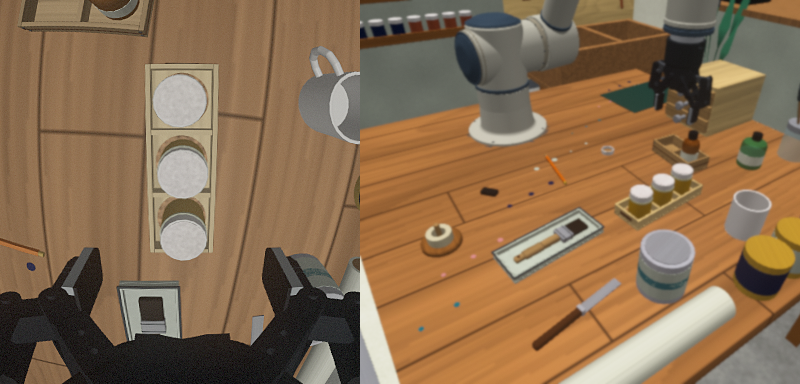

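The final views show everything in place:
- **Jars:** three upright in the rack, at (640–683,180–200).
- **Tape:** on the dowel, at (437,238).
- **Brush:** flat in the tray, at (550,240).
- **Bottle:** in the crate, at (691,150).

The gripper is clear of all of it.

```bash
python3 -c "
from cell import job; print(job.sign_off())"
```

```text
the job is handed in; nothing more can be done
None
```

The bench is cleared and the job is handed in at about 32 s: the tape is on its dowel, the brush lies flat in the tray, the bottle stands in the crate, and the ochre jar is in the rack's middle bay; the hand-in gave no verdict.

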